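Fish the lock slug out of a seat post

ROBOT

A 6-joint arm with a two-finger parallel gripper is mounted at the origin on the work surface. World frame = base frame: x ahead of the robot, y to its left, z up, the work surface at z = 0. Lengths are in m, angles in rad, forces in N, time in s.
With the tool pointing down it reaches from about 0.225 to 0.725 m from the base axis. Payload 3.1 kg.
Tool frame: the origin (TCP) lies between the finger pads; the fingertips stand bot.tcp_to_tips ahead of it and the grasp point (between the pads) lies 2 mm behind it (bot.tcp_to_tips is the distance from the TCP to the fingertips, in m); x points along the fingers, y is the direction in which the jaws open and shut, and the axes are right-handed (so a half turn about x gives the same grasp; the last joint's range is limited). The gripper opens to 85 mm and grips with 20 to 120 N. Pads are 22 mm wide; open, the fingers measure 114 mm over their backs; the gripper's body (76 mm by 85 mm) begins 54 mm behind the grasp point. The pads swing forward as they close: fully open they stand 13 mm farther back than shut.
Start: joints at [-1.393, 0.048, 0.099, 1.622, 0, 1.443], TCP at [0.158, -0.501, 0.248] pointing down, gripper open.
Joint ranges: [-2.91, 2.91], [-0.99, 1.94], [-1.21, 1.42], [-2.12, 2.29], [-1.49, 1.47], [-3.14, 3.14]. Speed limits (rad/s): [2.79, 2.79, 3.14, 3.14, 3.14, 3.14].

INTERFACE

Orientations are given as a unit quaternion [w, x, y, z].
In Python, from bench import monitor, viewer, bot gives the robot as it stands.
- The arm moves only by the tool drive_tool, never from a script. Its arguments are lists of equal length, an entry for each row: "linear": the shift along the world's x, y, z in m, a list of three; "twist": the turn about the world's z in units of 5 degrees (1.0 is 5 degrees); "gripper": the gripper's target within -1 to 1 (fully open at 1, half-way at 0, shut at -1). In form: {"linear": [[tx, ty, tz], ...], "twist": [twist, ...], "gripper": [gripper, ...]}. A call has 1 to 20 rows; each row is the pose to reach, as a shift and turn from the pose commanded when the call began; what a row does not reach only later rows make up. A row lasts 1/10 s, in which the tool goes at most 50 mm and 8.59 degrees, less where a joint would pass 70% of its speed; a pose out of reach is approached as far as the arm can. A call with a gripper value outside its range is refused whole. The fingers move at their own pace and stop on an object; "newtons" is the grip in N (left out, the last holds). Time passes only in rows, so rows that repeat a pose let the fingers close. It gives the time, the measured TCP pose, the force and the opening at its end, in the units of the state.
- monitor.state(): the state, without advancing time (a new reading comes with each control period).
- viewer.capture(name): name is "scene" or "top" or "wrist"; returns the picture (480x640x3 uint8, red, green, blue); there is no depth.
- viewer.calibration(name): a dict with "K" (3x3 intrinsics, pixels), "k1" (the pictures are not rectified: a ray, as slopes to the right and down, at radius r is drawn at 1 + k1 r^2 times it, then the intrinsics apply), "rvec" (rotation vector, rad) and "tvec" (3), from world to camera coordinates, as OpenCV has them. Camera axes: x right, y down, z forward; pixel columns grow to the right and rows downward; lengths in m; the calibration is good to about 2 mm. A picture is of the moment at which its call begins: read the wrist's pose just before it. calibration takes no time and is no camera call; for the wrist camera it gives the pose at the moment of the call.
- bot.job_done(): hands the job in, once; it reports no verdict.
The state is a dict: "t": time; "qpos": joint angles; "joint_velocities": joint speeds; "joint_efforts": joint torques, N m; "eef_pos": TCP position; "eef_rot": TCP orientation; "ft_force": force on the tool from outside, world axes, zero at the start; "wrist_torque": the same for the moment, N m; "grip_width": opening from 0.0 (shut) to 1.0 (fully open).
Only numpy, scipy, OpenCV 4.12 (cv2) and the standard library are available. Lean on these libraries where they do the work, as an engineer would, in place of code of your own. Each camera call takes 0.05 s, during which the arm holds its last target. There are 200 camera calls.

TASK

The orange lock slug is stuck deep down in one of the two grey seat posts. With the red-handled picker, gently press its cross-bar through the slug's slot against the spring, turn it a quarter turn so that it latches, draw the slug up out of the post, seat it fully home and upright in the square pocket of the aluminium block, then unlatch the picker the same way and hang it back in its blue stand. Never push or pull hard with the picker, do not handle the slug with the gripper, and leave the other things on the bench where they are.

Things in the scene. Friction and masses are not known exactly. Their poses are not given: they have to be found in the camera images.
- picker_grip (a point): Centre of the picker's red handle: an upright slab 36 mm along its own x, 14 mm thick along its y (pinch it across y from above), 50 mm tall; z up. The cross-bar at the foot of the picker's rod runs along this x. The rod is telescopic, locked at a length that varies and is not measured: the cross-bar's underside lies 145 to 175 mm below this point.
- picker: The same picker, about 0.15 kg; origin at the centre of the underside of its steel collar (60 mm across, 5 mm thick), 30 mm below the handle's centre. Below the collar: a centring cone 12 mm tall (38 mm across at its top, 20 at its foot), then a rod 11 mm thick, lower part 8 mm, ending in the cross-bar (20 mm long, 6 wide, 6 high). The rod's length stays locked in use.
- stand: Blue upright square sleeve in which the picker hangs, fixed; inside 44 mm wide, outside 52, rim 154 mm above the origin, which lies at the centre of its underside on the bench; foot plate 90 mm square. The picker hangs with its collar on the rim, its origin straight above the stand's, in any yaw.
- post_mouth (a point): Centre of the open top of the grey upright square post that holds the slug (fixed; 115 mm high, inside 42 mm square, outside 50 mm, inner floor 109 mm below this point). Its x axis runs through the two yellow marks on its rim. An empty post of the same looks stands near it.
- post: The same post; origin at the centre of its underside on the bench, 115 mm below the mouth's centre.
- slug: Orange square box 38 x 38 x 40 mm high, about 0.2 kg, standing on the post's floor; origin at the centre of its underside, z up. Inside is a sprung plate, its top 10 mm below the slug's top: yields from 3 N, plus 0.5 N per mm, 10 mm of travel to a hard stop (8 N). Lugs reach down to 8 mm below the slug's top: the 6 mm cross-bar can turn only when it holds the plate down 4 mm or more (5 N).
- slug_slot (a point): Centre of the slot in the slug's 5 mm top; 24 mm long along x, 10 mm wide; slug's axes, x within 3 degrees of the post's x. Cross-bar let in along x, pressed, turned a quarter turn either way (to the slug's y) and let up is lifted by the spring into a groove and latched, its top 5 mm below this point. Press, quarter turn back and lift frees it. Over 20 N between picker and slug is too hard.
- block: Aluminium block 90 x 90 x 30 mm, fixed; origin at the centre of its underside. In its top is a pocket 44 mm square, 22 mm deep, sides along the block's x and y; the slug fits in any of its four quarter turns.
- pocket (a point): Centre of the pocket's green floor, 8 mm above the bench; axes as the block's.
- spray_can: Bystander: blue spray can, 64 mm across, 190 mm tall; origin at the underside.
- screwdriver: Bystander: screwdriver lying on the bench.
- tape_measure: Bystander: yellow tape measure, 65 x 35 x 60 mm high; origin at the underside.
- offcut: Bystander: plywood offcut 110 x 60 x 18 mm; origin at the underside.
- bushing: Bystander: brass bushing 32 mm across, 22 mm high; origin at the underside.
- wheel: Bystander: black rubber wheel 44 mm across, 18 mm high; origin at the underside.
- screw_jar: Bystander: glass jar with a steel cap, 60 mm across, 75 mm tall; origin at the underside.
Things that resemble listed ones, but are neither listed nor needed, are in the scene too. There is more than one size of the slug; the job needs the smallest.

How it is judged:
By the outcome, as a careful person would: the job done as asked, in the order asked, and still so for the second after the job is handed in, with the robot touching nothing.
It also fails if it takes over 72 s, if anything falls off the work surface, if the arm or the gripper's body presses on something with over 40 N, if the wrist force passes 120 N, or if a joint passes its speed limit or range.

## Working session

There is one attempt and no reset: what is moved stays moved. The work goes in short steps, Python scripts to look and compute and a tool call to move; the robot and the scene stay as the last step left them, time stands still between calls to the robot, and variables do not carry over. Pictures are saved under pics/ and viewed, about 8 in all and at most 12, crops included, and the job is handed in when it is done.

Besides the shell and the picture viewer there is one more tool, called after ">>>" in YAML: its name, and indented under it one key for each argument. drive_tool: Moves the arm, as the interface text tells. Its arguments: {"type":"object","properties":{"linear":{"type":"array"},"twist":{"type":"array"},"gripper":{"type":"array"},"newtons":{"type":"number"}},"required":["linear","twist","gripper"]}

```bash
mkdir -p pics; ls; python3 - <<'E'
from bench import monitor, viewer, bot
import cv2
for n in ("scene","top"):
    cv2.imwrite(f"pics/{n}0.png",viewer.capture(n)[:,:,::-1])
    c=viewer.calibration(n);print(n,c)
s=monitor.state();print(s,bot.tcp_to_tips)
E
```

```text
pics
scene {'K': array([[580.50601992,   0.        , 315.39896938],
       [  0.        , 580.50601992, 249.31766339],
       [  0.        ,   0.        ,   1.        ]]), 'k1': 0.020996155052831065, 'rvec': array([ 2.23982755,  1.3264289 , -0.41550682]), 'tvec': array([-0.30499778, -0.32944962,  1.55850859])}
top {'K': array([[479.58586374,   0.        , 317.49114963],
       [  0.        , 479.58586374, 243.08043488],
       [  0.        ,   0.        ,   1.        ]]), 'k1': 0.025987474365796424, 'rvec': array([ 2.13619219, -2.18314202,  0.15715838]), 'tvec': array([0.03763452, 0.60892634, 1.20047921])}
{'t': 0.1, 'qpos': array([-1.39280040e+00,  4.86778206e-02,  9.76985456e-02,  1.62199747e+00,
        6.19816058e-06,  1.44297539e+00]), 'joint_velocities': array([ 0.00050443, -0.00154481,  0.0029714 , -0.00188129, -0.0012292 ,
       -0.00077991]), 'joint_efforts': array([ 3.66018394e-03, -3.39850509e+01,  3.20935929e+01,  1.57842116e-02,
       -2.01821331e-04, -4.53668207e-06]), 'eef_pos': array([ 0.15794692, -0.50011766,  0.24720553]), 'eef_rot': array([-0.10693097, -0.69883889, -0.10847238,  0.69887318]), 'ft_force': array([-0.33360558, -0.62008569,  0.71275149]), 'wrist_torque': array([ 0.01499907, -0.05701024, -0.049618  ]), 'grip_width': 1.001676292183308} 0.017
```

View pics/top0.png

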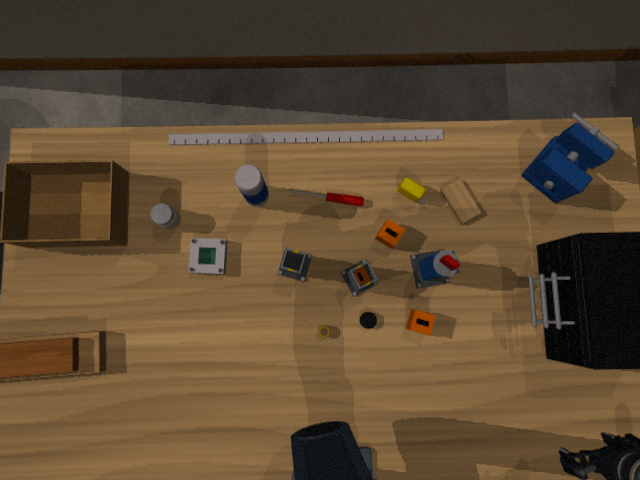

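View pics/scene0.png

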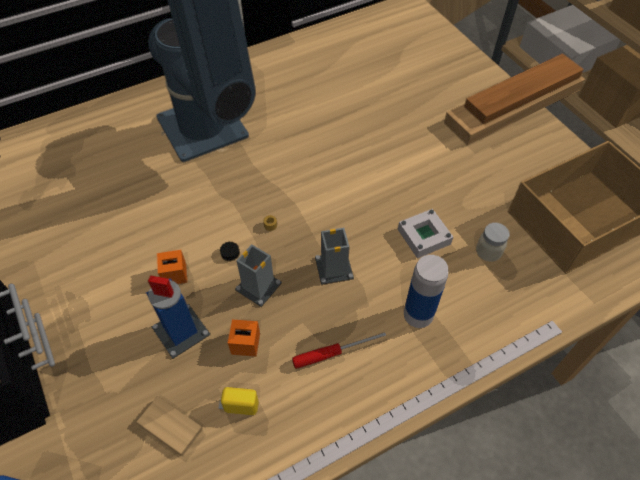

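Top view: block pocket about (207,256). The post holding the slug is about (360,277), the empty post (295,264), and the picker handle about (451,262) in its stand. Scene view agrees.

```bash
cat > h.py <<'E'
import numpy as np, cv2
from bench import monitor, viewer, bot
def ray(c,uv):
    K=c["K"];p=(np.array(uv,float)-K[:2,2])/[K[0,0],K[1,1]]
    q=p.copy()
    for _ in range(20): q=p/(1+c["k1"]*(q@q))
    R=cv2.Rodrigues(c["rvec"])[0]
    return -R.T@c["tvec"], R.T@np.append(q,1)
def at(c,uv,z):
    o,d=ray(c,uv); return (o+d*(z-o[2])/d[2])[:2]
def proj(c,P):
    R=cv2.Rodrigues(c["rvec"])[0];X=R@np.array(P,float)+c["tvec"];q=X[:2]/X[2];q=q*(1+c["k1"]*(q@q))
    return c["K"][:2,:2]@q+c["K"][:2,2]
def snap(n,f,box=None,s=1):
    c=viewer.calibration(n);im=viewer.capture(n)[:,:,::-1]
    if box: x,y,X,Y=box;im2=im[y:Y,x:X]
    else: im2=im
    cv2.imwrite("pics/raw_"+f,im); cv2.imwrite("pics/"+f,cv2.resize(im2,None,fx=s,fy=s,interpolation=cv2.INTER_CUBIC))
    return c
E
python3 - <<'E'
from h import *
c=viewer.calibration("top")
im=cv2.imread("pics/top0.png")
a=im[235:300,335:475];b=im[230:285,180:320]
a=cv2.resize(a,None,fx=5,fy=5,interpolation=cv2.INTER_CUBIC);b=cv2.resize(b,None,fx=5,fy=5,interpolation=cv2.INTER_CUBIC)
cv2.imwrite("pics/crop1.png",np.vstack([a,b]))
for n,uv,z in (("block",(207,256),.03),("post",(360,277),.115),("empty",(295,264),.115),("handle",(451,262),.234)):
    print(n,at(c,uv,z))
for n in ("scene","top","wrist"): print(n,ray(viewer.calibration(n),(320,240)))
print(viewer.calibration("wrist"))
E
```

```text
block [0.58318157 0.31078632]
post [ 0.51518036 -0.07493255]
empty [0.5499139  0.08094974]
handle [ 0.53650307 -0.26134521]
scene (array([ 1.15606688, -0.27359179,  1.10415879]), array([-0.50262783,  0.27614391, -0.81940848]))
top (array([0.44719226, 0.04327737, 1.26945033]), array([ 0.13718284, -0.02059023, -0.99036636]))
wrist (array([ 0.2210542 , -0.47908151,  0.37270995]), array([-0.246324  , -0.10166252, -0.9641806 ]))
{'K': array([[430.72656071,   0.        , 309.26662976],
       [  0.        , 430.72656071, 237.48893967],
       [  0.        ,   0.        ,   1.        ]]), 'k1': -0.06683744833520924, 'rvec': array([-2.35635178,  1.72779297,  0.23084541]), 'tvec': array([-0.52260352, -0.03251212,  0.37831902])}
```

View pics/crop1.png

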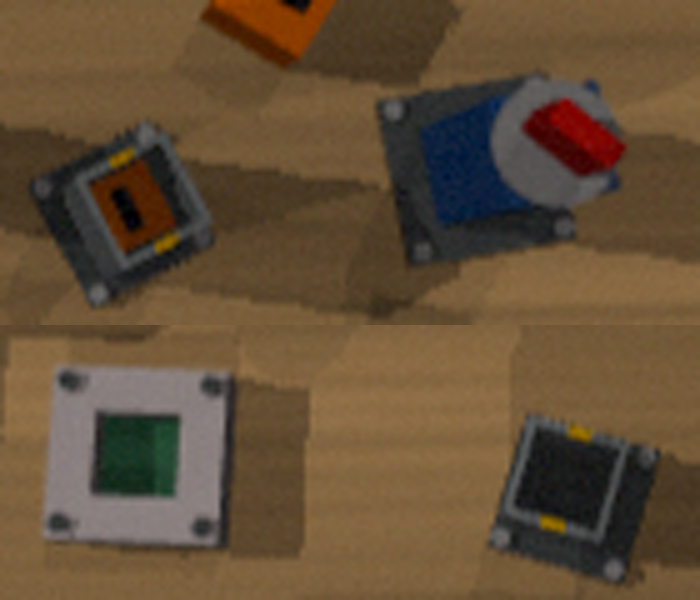

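```bash
python3 - <<'E'
from h import *
from scipy.spatial.transform import Rotation as Ro
c=viewer.calibration("top")
A=lambda x,y:(x/5+335,y/5+235)
B=lambda x,y:(x/5+180,(y-325)/5+230)
h=[at(c,A(*p),.209) for p in ((525,123),(563,98),(626,148),(588,172))];print("handle",np.mean(h,0),np.degrees(np.arctan2(*(h[1]-h[2])[::-1])))
print("collar",at(c,A(555,143),.159))
f=[at(c,A(*p),.004) for p in((380,100),(540,75),(415,265),(575,235))];print("stand foot",f,np.mean(f,0))
m=[at(c,A(*p),.115) for p in ((122,158),(166,242))];print("post",np.mean(m,0),np.degrees(np.arctan2(*(m[0]-m[1])[::-1])))
b=[at(c,B(*p),.03) for p in ((53,367),(232,370),(223,545),(43,540))];print("block",b,np.mean(b,0))
s=monitor.state();R=Ro.from_quat(s["eef_rot"],scalar_first=True).as_matrix();print(R,s["eef_pos"])
E
```

```text
handle [ 0.53860959 -0.26667908] 49.340960954477
collar [ 0.53948409 -0.2715635 ]
stand foot [array([ 0.57720809, -0.22385229]), array([ 0.58879028, -0.30964222]), array([ 0.48955535, -0.23802504]), array([ 0.50353491, -0.32319945])] [ 0.53977216 -0.27367975]
post [ 0.5198431 -0.0842346] 25.805225641783235
block [array([0.63006004, 0.35347986]), array([0.62656939, 0.26093526]), array([0.53558454, 0.26531878]), array([0.54023061, 0.35747832])] [0.58311115 0.30930306]
[[-3.79958870e-04  3.01071817e-01 -9.53601393e-01]
 [ 2.14706430e-03 -9.53599018e-01 -3.01071922e-01]
 [-9.99997623e-01 -2.16183845e-03 -2.84092143e-04]] [ 0.15794692 -0.50011766  0.24720553]
```

>>> drive_tool:
  linear:
    - [0.02,0.05,0.04]
    - [0.04,0.1,0.08]
    - [0.07,0.15,0.1]
    - [0.12,0.19,0.11]
    - [0.17,0.22,0.11]
    - [0.22,0.228,0.11]
    - [0.27,0.228,0.11]
    - [0.32,0.228,0.11]
    - [0.36,0.228,0.11]
    - [0.38,0.228,0.11]
    - [0.38,0.228,0.11]
    - [0.38,0.228,0.11]
    - [0.38,0.228,0.11]
  twist: [0,1,2,3,4,5,6,6.4,6.4,6.4,6.4,6.4,6.4]
  gripper: [1,1,1,1,1,1,1,1,1,1,1,1,1]

```text
t: 1.4
eef_pos: [0.5377, -0.2725, 0.3576]
eef_rot: [-0.296, -0.642, -0.297, 0.643]
ft_force: [-0.9, -0.1, 0.2]
grip_width: 1.005
```

```bash
python3 - <<'E'
from h import *
c=snap("wrist","w1.png");s=monitor.state();print(s["t"],s["eef_pos"],s["qpos"],s["ft_force"]);np.savez("w1.npz",**c)
E
```

```text
1.45 [ 0.5371474  -0.27273215  0.35849732] [-5.80893527e-01  3.35020902e-01  6.54432140e-01  1.89087908e+00
 -4.21165136e-04  1.69686300e+00] [-0.52646429  0.62690253  0.50230548]
```

View pics/w1.png

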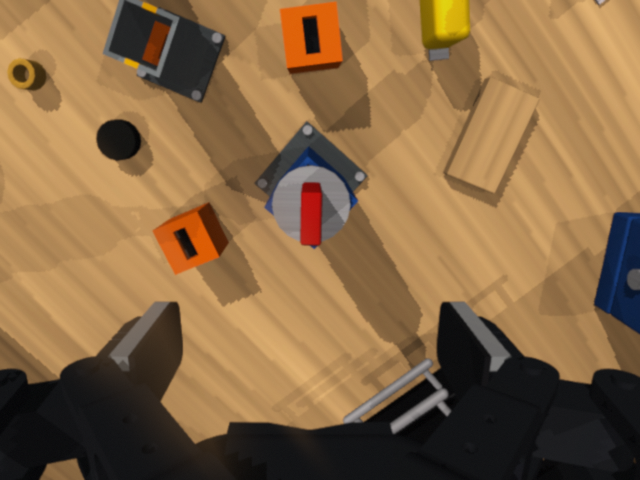

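```bash
cat >> h.py <<'E'
def rect(im,c,lo,hi,box,z,close=0):
    x,y,X,Y=box;hsv=cv2.cvtColor(im,cv2.COLOR_BGR2HSV)[y:Y,x:X]
    m=cv2.inRange(hsv,lo,hi)
    if close: m=cv2.morphologyEx(m,cv2.MORPH_CLOSE,np.ones((close,close)))
    ct=max(cv2.findContours(m,0,cv2.CHAIN_APPROX_NONE)[0],key=cv2.contourArea)[:,0]+[x,y]
    W=np.array([at(c,p,z) for p in ct])*1000
    r=cv2.minAreaRect(W.astype(np.float32)); bp=cv2.boxPoints(r)
    e=bp[1]-bp[0]; 
    if np.linalg.norm(bp[2]-bp[1])>np.linalg.norm(e): e=bp[2]-bp[1]
    return np.array(r[0])/1000,r[1],np.degrees(np.arctan2(e[1],e[0]))%180,ct.min(0),ct.max(0)
E
python3 - <<'E'
from h import *
c=dict(np.load("w1.npz"));im=cv2.imread("pics/raw_w1.png")
print(cv2.cvtColor(im,cv2.COLOR_BGR2HSV)[[186,189,193,197,220,240],311])
print(rect(im,c,(0,180,150),(8,255,255),(280,170,350,260),.209),"top")
print(rect(im,c,(170,150,150),(180,255,255),(280,170,350,260),.209) if 0 else "")
print("collar",at(c,(311,205),.159))
E
```

```text
[[  1 238 120]
 [  1 234 122]
 [  1 239 178]
 [  1 236 185]
 [  1 231 183]
 [  2 225 178]]
(array([ 0.54118536, -0.26763635]), (34.84075927734375, 12.052266120910645), np.float32(48.14737), array([301, 192]), array([320, 244])) top

collar [ 0.54133181 -0.26859781]
```

>>> drive_tool:
  linear:
    - [0.004,0.0045,-0.04]
    - [0.004,0.0045,-0.08]
    - [0.004,0.0045,-0.115]
    - [0.004,0.0045,-0.145]
    - [0.004,0.0045,-0.16]
    - [0.004,0.0045,-0.17]
    - [0.004,0.0045,-0.17]
    - [0.004,0.0045,-0.17]
    - [0.004,0.0045,-0.17]
    - [0.004,0.0045,-0.17]
    - [0.004,0.0045,-0.17]
    - [0.004,0.0045,-0.17]
    - [0.004,0.0045,-0.17]
    - [0.004,0.0045,-0.17]
  twist: [-0.27,-0.27,-0.27,-0.27,-0.27,-0.27,-0.27,-0.27,-0.27,-0.27,-0.27,-0.27,-0.27,-0.27]
  gripper: [1,1,1,1,1,1,1,-1,-1,-1,-1,-1,-1,-1]
  newtons: 60

```text
t: 2.85
eef_pos: [0.5424, -0.2683, 0.189]
eef_rot: [0.289, 0.646, 0.288, -0.645]
ft_force: [1.4, -0.2, 2.3]
grip_width: 0.159
```

>>> drive_tool:
  linear:
    - [0,0,0.01]
    - [0,0,0.03]
    - [0,0,0.06]
    - [0,0,0.1]
    - [0,0,0.14]
    - [0,0,0.18]
    - [0,0,0.2]
    - [-0.01,0.02,0.2]
    - [-0.03,0.06,0.2]
    - [-0.05,0.1,0.2]
    - [-0.07,0.135,0.2]
    - [-0.08,0.15,0.2]
    - [-0.082,0.155,0.2]
    - [-0.082,0.155,0.2]
    - [-0.082,0.155,0.2]
    - [-0.082,0.155,0.2]
    - [-0.082,0.155,0.2]
  twist: [0,0,0,0,0,0,0,-1,-2,-3,-4,-4.4,-4.4,-4.4,-4.4,-4.4,-4.4]
  gripper: [-1,-1,-1,-1,-1,-1,-1,-1,-1,-1,-1,-1,-1,-1,-1,-1,-1]

```text
t: 4.55
eef_pos: [0.4604, -0.114, 0.3877]
eef_rot: [-0.16, -0.688, -0.16, 0.689]
ft_force: [1.2, 0.6, -0.8]
grip_width: 0.156
```

```bash
python3 - <<'E'
from h import *
c=snap("wrist","w2.png");s=monitor.state();print(s["t"],s["eef_pos"],s["eef_rot"],s["qpos"],s["ft_force"]);np.savez("w2.npz",**c)
print(proj(c,[.52,-.084,.115]))
c=snap("scene","s2.png");np.savez("s2.npz",**c)
p=s["eef_pos"]
for d in(0,-.04,-.15,-.18): print(proj(c,p+[0,0,d]))
im1=cv2.imread("pics/raw_w2.png");im2=cv2.imread("pics/raw_s2.png")
u=proj(c,p+[0,0,-.1]).astype(int);a=im2[u[1]-75:u[1]+75,u[0]-60:u[0]+60]
cv2.imwrite("pics/c2.png",np.hstack([cv2.resize(im1[:, 120:520],(500,600),interpolation=cv2.INTER_CUBIC),cv2.resize(a,(300,375),interpolation=cv2.INTER_CUBIC).__array__() if 0 else cv2.copyMakeBorder(cv2.resize(a,(300,375),interpolation=cv2.INTER_CUBIC),0,225,0,0,0)]))
print("crop origin",u-[60,75])
E
```

```text
4.6 [ 0.46037902 -0.11386649  0.3877628 ] [-0.15959744 -0.68849454 -0.1599929   0.68913438] [-3.83963196e-01  4.20764938e-03  3.39966727e-01  1.90761734e+00
 -6.20081845e-05  2.30172231e+00] [ 0.38718939 -0.35036164 -0.98271831]
[309.98002938 121.82068787]
[204.15376483 150.10619956]
[207.98923038 166.23308679]
[217.32802715 205.55216954]
[219.60911936 215.16761067]
crop origin [153 113]
```

View pics/c2.png

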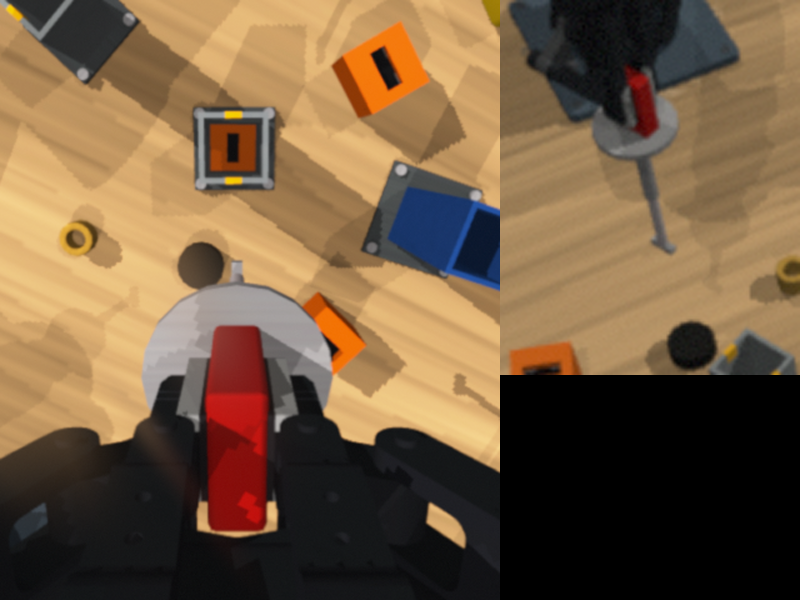

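```bash
python3 - <<'E'
from h import *
from scipy.spatial.transform import Rotation as Ro
c=dict(np.load("w2.npz"));im=cv2.imread("pics/raw_w2.png")
hsv=cv2.cvtColor(im,cv2.COLOR_BGR2HSV)
T=lambda x,y:(x/1.25+120,y/1.25)
o=[at(c,T(*p),.115) for p in((195,107),(273,107),(274,188),(194,188))];print("post outer",np.mean(o,0))
print("post yellow",[at(c,T(*p),.115) for p in((233,115),(233,181))])
x0,y0,x1,y1=280,90,336,148
print(hsv[118,280:336].tolist()[::3])
print("slug",rect(im,c,(3,150,60),(18,255,200),(280,90,336,148),.046,close=15))
print("slot",rect(im,c,(0,0,0),(180,255,45),(297,100,316,136),.044))
p=np.array([.4604,-.1139,.3877])
print("tip wrist pred",[proj(c,p+[0,0,-d])for d in(.155,.165,.17,.175)],"seen",T(236,262))
R=Ro.from_quat([-0.15959744,-0.68849454,-0.1599929,0.68913438],scalar_first=True).as_matrix();print(np.degrees(np.arctan2(R[1,1],R[0,1])))
E
```

```text
post outer [ 0.52155565 -0.08046248]
post yellow [array([ 0.54171147, -0.0698424 ]), array([ 0.50033204, -0.09001702])]
[[90, 5, 160], [90, 5, 106], [0, 5, 47], [11, 227, 128], [11, 240, 138], [11, 242, 135], [11, 240, 135], [11, 225, 93], [150, 17, 15], [0, 0, 15], [9, 197, 62], [12, 240, 135], [11, 238, 136], [12, 246, 135], [11, 238, 133], [9, 73, 56], [98, 14, 74], [90, 6, 158], [100, 6, 127]]
slug (array([ 0.52602264, -0.07643068]), (46.821998596191406, 38.15032196044922), np.float32(26.079185), array([288,  90]), array([324, 136]))
slot (array([ 0.52186194, -0.0778878 ]), (21.550216674804688, 7.416226387023926), np.float32(26.060417), array([302, 107]), array([309, 128]))
tip wrist pred [array([311.09623206, 224.58064462]), array([311.04587193, 221.22500339]), array([311.02189301, 219.62760357]), array([310.9986649 , 218.08045651])] seen (308.8, 209.6)
-63.878458698349206
```

```bash
python3 - <<'E'
from h import *
im=cv2.imread("pics/raw_w2.png");c=dict(np.load("w2.npz"))
cv2.imwrite("pics/c3.png",np.hstack([cv2.resize(im[195:245,285:335],(500,500),interpolation=cv2.INTER_CUBIC),cv2.resize(im[82:154,274:346],(300,300),interpolation=cv2.INTER_CUBIC).repeat(1,0) if 0 else cv2.copyMakeBorder(cv2.resize(im[90:150,280:340],(300,300),interpolation=cv2.INTER_CUBIC),0,200,0,0,0)]))
E
```

```text
(no output)
```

View pics/c3.png

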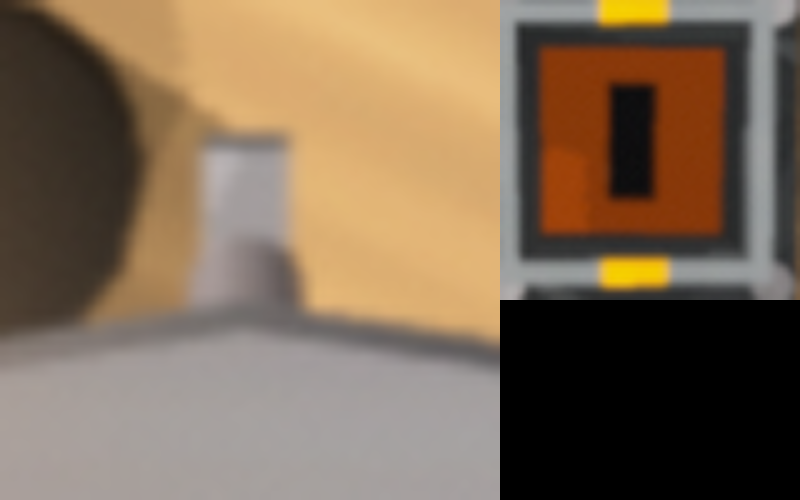

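```bash
python3 - <<'E'
from h import *
c=dict(np.load("w2.npz"))
p=np.array([.4604,-.1139,.3877]);a=np.radians(26.1);ex=np.array([np.cos(a),np.sin(a)]);ey=np.array([-ex[1],ex[0]])
for z in(.040,.046):
  s=at(c,(306.6,118.3),z);print("slot",s)
for d in(.155,.162,.168,.175):
  t=at(c,(309.5,208.2),p[2]-d+.006)-p[:2];print(d,"bar end rel tcp along x,y",t@ex,t@ey)
E
```

```text
slot [ 0.52170129 -0.07924513]
slot [ 0.52167959 -0.07929997]
0.155 bar end rel tcp along x,y 0.012343785978128376 0.0010639422884711367
0.162 bar end rel tcp along x,y 0.010953100389171386 0.0010650086390513733
0.168 bar end rel tcp along x,y 0.009761084170065428 0.0010659226538344143
0.175 bar end rel tcp along x,y 0.008370398581108489 0.0010669890044146266
```

>>> drive_tool:
  linear:
    - [0.02,0.011,0]
    - [0.045,0.024,0]
    - [0.0618,0.0336,0]
    - [0.0618,0.0336,0]
    - [0.0618,0.0336,-0.02]
    - [0.0618,0.0336,-0.05]
    - [0.0618,0.0336,-0.08]
    - [0.0618,0.0336,-0.11]
    - [0.0618,0.0336,-0.135]
    - [0.0618,0.0336,-0.15]
    - [0.0618,0.0336,-0.15]
    - [0.0618,0.0336,-0.15]
    - [0.0618,0.0336,-0.15]
  twist: [0,0,0,0,0,0,0,0,0,0,0,0,0]
  gripper: [-1,-1,-1,-1,-1,-1,-1,-1,-1,-1,-1,-1,-1]

```text
t: 5.95
eef_pos: [0.5224, -0.08, 0.24]
eef_rot: [0.16, 0.69, 0.159, -0.688]
ft_force: [0.6, 0.9, -1.4]
grip_width: 0.156
```

```bash
python3 - <<'E'
from h import *
s=monitor.state();print(s["t"],s["eef_pos"],s["ft_force"],s["wrist_torque"])
E
```

```text
5.95 [ 0.52236934 -0.08001762  0.23998675] [ 0.55588341  0.87334691 -1.40132911] [-0.02536798 -0.03591818  0.01660145]
```

>>> drive_tool:
  linear:
    - [0,0,-0.005]
    - [0,0,-0.01]
    - [0,0,-0.014]
    - [0,0,-0.016]
    - [0,0,-0.016]
    - [0,0,-0.016]
  twist: [0,0,0,0,0,0]
  gripper: [-1,-1,-1,-1,-1,-1]

```text
t: 6.55
eef_pos: [0.5218, -0.0795, 0.2222]
eef_rot: [-0.16, -0.689, -0.16, 0.689]
ft_force: [-0.3, -0.3, -1.0]
grip_width: 0.156
```

>>> drive_tool:
  linear:
    - [0,0,-0.001]
    - [0,0,-0.002]
    - [0,0,-0.003]
    - [0,0,-0.004]
    - [0,0,-0.004]
  twist: [0,0,0,0,0]
  gripper: [-1,-1,-1,-1,-1]

```text
t: 7.05
eef_pos: [0.5217, -0.0795, 0.2181]
eef_rot: [-0.16, -0.689, -0.16, 0.689]
ft_force: [0.3, 0.0, -2.0]
grip_width: 0.152
```

>>> drive_tool:
  linear:
    - [0,0,-0.001]
    - [0,0,-0.002]
    - [0,0,-0.003]
    - [0,0,-0.004]
    - [0,0,-0.004]
  twist: [0,0,0,0,0]
  gripper: [-1,-1,-1,-1,-1]

```text
t: 7.55
eef_pos: [0.5217, -0.0795, 0.2141]
eef_rot: [-0.16, -0.689, -0.16, 0.689]
ft_force: [0.5, 0.3, -1.3]
grip_width: 0.156
```

>>> drive_tool:
  linear:
    - [0.0004,-0.0006,-0.001]
    - [0.0004,-0.0006,-0.002]
    - [0.0004,-0.0006,-0.003]
    - [0.0004,-0.0006,-0.003]
  twist: [0,0,0,0]
  gripper: [-1,-1,-1,-1]

```text
t: 7.95
eef_pos: [0.5221, -0.0801, 0.2111]
eef_rot: [-0.16, -0.689, -0.16, 0.689]
ft_force: [0.2, -0.2, -1.7]
grip_width: 0.153
```

>>> drive_tool:
  linear:
    - [0,0,-0.001]
    - [0,0,-0.002]
    - [0,0,-0.003]
    - [0,0,-0.003]
  twist: [0,0,0,0]
  gripper: [-1,-1,-1,-1]

```text
t: 8.35
eef_pos: [0.5221, -0.0801, 0.2081]
eef_rot: [-0.16, -0.689, -0.16, 0.689]
ft_force: [0.0, 0.5, -1.1]
grip_width: 0.152
```

>>> drive_tool:
  linear:
    - [0,0,-0.001]
    - [0,0,-0.002]
    - [0,0,-0.003]
    - [0,0,-0.003]
  twist: [0,0,0,0]
  gripper: [-1,-1,-1,-1]

```text
t: 8.75
eef_pos: [0.5223, -0.0802, 0.2056]
eef_rot: [0.16, 0.689, 0.16, -0.689]
ft_force: [0.2, -0.3, -1.7]
grip_width: 0.156
```

>>> drive_tool:
  linear:
    - [0,0,-0.001]
    - [0,0,-0.002]
    - [0,0,-0.002]
    - [0,0,-0.002]
  twist: [0,0,0,0]
  gripper: [-1,-1,-1,-1]

```text
t: 9.15
eef_pos: [0.5224, -0.0802, 0.2038]
eef_rot: [0.16, 0.689, 0.16, -0.688]
ft_force: [-0.1, 0.1, 2.6]
grip_width: 0.155
```

>>> drive_tool:
  linear:
    - [0,0,-0.001]
    - [0,0,-0.002]
    - [0,0,-0.002]
    - [0,0,-0.002]
  twist: [0,0,0,0]
  gripper: [-1,-1,-1,-1]

```text
t: 9.55
eef_pos: [0.5224, -0.0802, 0.2015]
eef_rot: [0.16, 0.689, 0.16, -0.689]
ft_force: [-0.8, 0.3, 3.8]
grip_width: 0.154
```

>>> drive_tool:
  linear:
    - [0,0,-0.001]
    - [0,0,-0.002]
    - [0,0,-0.002]
    - [0,0,-0.002]
  twist: [0,0,0,0]
  gripper: [-1,-1,-1,-1]

```text
t: 9.95
eef_pos: [0.5224, -0.0802, 0.1995]
eef_rot: [0.16, 0.689, 0.16, -0.689]
ft_force: [-1.2, -0.7, 3.8]
grip_width: 0.154
```

>>> drive_tool:
  linear:
    - [0,0,-0.001]
    - [0,0,-0.001]
    - [0,0,-0.001]
    - [0,0,-0.001]
    - [0,0,-0.001]
    - [0,0,-0.001]
    - [0,0,-0.001]
    - [0,0,-0.001]
  twist: [0,0,1,2,3,4,5,5]
  gripper: [-1,-1,-1,-1,-1,-1,-1,-1]

```text
t: 10.75
eef_pos: [0.5221, -0.0799, 0.1984]
eef_rot: [0.305, 0.638, 0.306, -0.638]
ft_force: [-0.7, 0.6, 4.9]
grip_width: 0.159
```

```bash
python3 - <<'E'
from h import *
s=monitor.state();print(s["t"],s["eef_pos"],s["ft_force"],s["wrist_torque"],s["qpos"])
E
```

```text
10.75 [ 0.52214071 -0.07994463  0.1983692 ] [-0.71329266  0.63718095  4.90763591] [0.25086955 0.1778228  0.04739624] [-2.79156585e-01  5.06836994e-02  2.82591388e-03  1.52322998e+00
  4.13771990e-04  1.96938539e+00]
```

>>> drive_tool:
  linear:
    - [0,0,0]
    - [0,0,0]
    - [0,0,0]
    - [0,0,0]
    - [0,0,0]
    - [0,0,0]
    - [0,0,0]
    - [0,0,0]
    - [0,0,0]
    - [0,0,0]
    - [0,0,0]
    - [0,0,0]
    - [0,0,0]
  twist: [1.2,2.4,3.6,4.8,6,7.2,8.4,9.6,10.8,12,13,13,13]
  gripper: [-1,-1,-1,-1,-1,-1,-1,-1,-1,-1,-1,-1,-1]

```text
t: 12.05
eef_pos: [0.5209, -0.0797, 0.1978]
eef_rot: [0.599, 0.374, 0.601, -0.375]
ft_force: [-2.6, 1.0, 6.0]
grip_width: 0.154
```

```bash
python3 - <<'E'
from h import *
s=monitor.state();print(s["t"],s["eef_pos"],s["ft_force"],s["wrist_torque"],s["qpos"])
E
```

```text
12.05 [ 0.52088775 -0.07969654  0.19783375] [-2.59203335  0.99800491  5.98219644] [0.32206746 0.82637639 0.02526095] [-2.79144208e-01  5.07935498e-02  1.87365102e-03  1.52534935e+00
  3.41700317e-05  8.36874263e-01]
```

>>> drive_tool:
  linear:
    - [-0.001,0.0004,0]
    - [-0.001,0.0004,0.002]
    - [-0.001,0.0004,0.004]
    - [-0.001,0.0004,0.006]
    - [-0.001,0.0004,0.007]
    - [-0.001,0.0004,0.007]
  twist: [0,0,0,0,0,0]
  gripper: [-1,-1,-1,-1,-1,-1]

```text
t: 12.65
eef_pos: [0.5212, -0.0798, 0.2044]
eef_rot: [0.6, 0.374, 0.6, -0.374]
ft_force: [-0.8, 0.4, -1.0]
grip_width: 0.148
```

>>> drive_tool:
  linear:
    - [0,0,0.002]
    - [0,0,0.004]
    - [0,0,0.006]
    - [0,0,0.008]
    - [0,0,0.008]
    - [0,0,0.008]
  twist: [0,0,0,0,0,0]
  gripper: [-1,-1,-1,-1,-1,-1]

```text
t: 13.25
eef_pos: [0.5212, -0.0798, 0.2134]
eef_rot: [0.6, 0.374, 0.6, -0.374]
ft_force: [0.1, -0.1, -3.3]
grip_width: 0.157
```

```bash
python3 - <<'E'
from h import *
s=monitor.state();print(s["t"],s["eef_pos"],s["ft_force"],s["wrist_torque"])
E
```

```text
13.25 [ 0.52120015 -0.07984809  0.21338596] [ 0.05472657 -0.09549062 -3.33711699] [-0.08293068  0.1434154   0.06589026]
```

>>> drive_tool:
  linear:
    - [0,0,0.01]
    - [0,0,0.025]
    - [0,0,0.045]
    - [0,0,0.065]
    - [0,0,0.085]
    - [0,0,0.105]
    - [0,0,0.125]
    - [0,0,0.14]
    - [0,0,0.15]
    - [0.005,0.02,0.15]
    - [0.012,0.05,0.15]
    - [0.022,0.085,0.15]
    - [0.034,0.125,0.15]
    - [0.046,0.165,0.15]
    - [0.058,0.205,0.15]
    - [0.07,0.245,0.15]
    - [0.08,0.28,0.15]
    - [0.088,0.31,0.15]
    - [0.091,0.325,0.15]
    - [0.091,0.33,0.15]
  twist: [0,0,0,0,0,0,0,0,0,0,0,0,0,0,0,0,0,0,0,0]
  gripper: [-1,-1,-1,-1,-1,-1,-1,-1,-1,-1,-1,-1,-1,-1,-1,-1,-1,-1,-1,-1]

```text
t: 15.25
eef_pos: [0.6125, 0.2525, 0.3628]
eef_rot: [0.601, 0.373, 0.601, -0.373]
ft_force: [0.3, -0.1, -3.5]
grip_width: 0.155
```

>>> drive_tool:
  linear:
    - [0,0,0]
    - [0,0,0]
    - [0,0,0]
    - [0,0,0]
  twist: [0,0,0,0]
  gripper: [-1,-1,-1,-1]

```text
t: 15.65
eef_pos: [0.6122, 0.2491, 0.364]
eef_rot: [0.6, 0.374, 0.6, -0.374]
ft_force: [-1.2, -0.7, -3.8]
grip_width: 0.156
```

```bash
python3 - <<'E'
from h import *
c=snap("wrist","w4.png");s=monitor.state();print(s["t"],s["eef_pos"],s["eef_rot"],s["qpos"],s["ft_force"]);np.savez("w4.npz",**c)
c2=snap("scene","s4.png");np.savez("s4.npz",**c2)
p=s["eef_pos"];u=proj(c2,p+[0,0,-.15]).astype(int);x,y=max(u[0]-75,0),max(u[1]-75,0)
im1=cv2.imread("pics/raw_w4.png");im2=cv2.imread("pics/raw_s4.png");a=im2[y:y+150,x:x+120]
cv2.imwrite("pics/c4.png",np.hstack([cv2.resize(im1[:,120:520],(500,600),interpolation=cv2.INTER_CUBIC),cv2.copyMakeBorder(cv2.resize(a,(300,375),interpolation=cv2.INTER_CUBIC),0,225,0,0,0)]))
print(x,y,[proj(c2,p+[0,0,-d]) for d in(.035,.158,.198)], proj(c,[.583,.309,.03]))
E
```

```text
15.7 [0.61222849 0.24925634 0.36386317] [ 0.60012416  0.37432098  0.59982252 -0.3740959 ] [ 2.85305637e-01  5.53938287e-01  9.63813700e-01  1.98015030e+00
 -1.06740764e-04  1.40064564e+00] [-0.56079531  0.02802332 -4.42246745]
344 121 [array([428.73466289, 155.42725255]), array([419.10695501, 198.57828113]), array([416.33950313, 211.00047747])] [308.12872352 122.09708972]
```

View pics/c4.png

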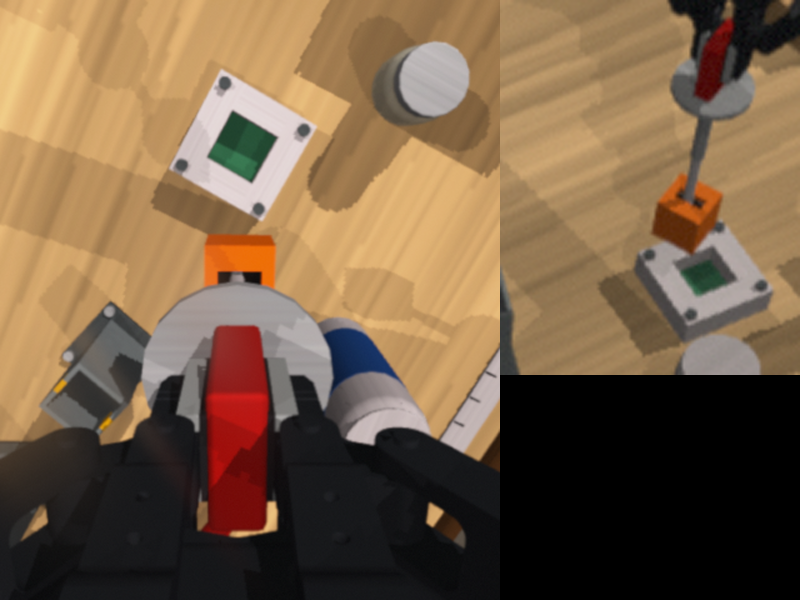

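```bash
python3 - <<'E'
from h import *
c=dict(np.load("w4.npz"));im=cv2.imread("pics/raw_w4.png");hsv=cv2.cvtColor(im,cv2.COLOR_BGR2HSV)
T=lambda x,y:(x/1.25+120,y/1.25)
o=np.array([at(c,T(*p),.03) for p in((220,70),(316,125),(262,220),(170,168))]);print("block corners",o.mean(0),[np.degrees(np.arctan2(*(o[(i+1)%4]-o[i])[::-1])) for i in range(4)])
print("block seg",rect(im,c,(0,0,120),(180,60,255),(245,50,385,182),.03,close=25))
print("pocket floor+wall green, top edge",rect(im,c,(60,60,20),(95,255,255),(270,70,360,160),.03))
print("screws",np.mean([at(c,T(*p),.03) for p in((225,83),(304,130),(258,209),(181,165))],0))
p=np.array([.6122,.2491,.3639])
g=hsv[200,270:350];print(g[::4].tolist()); 
row=hsv[206];m=np.where((row[:,0]<20)&(row[:,1]>200)&(row[:,2]>200))[0];print("bright orange cols",m.min(),m.max())
col=hsv[185:230,292];print(col[:,2].tolist())
a=np.radians(26.1);z=np.array([np.sin(a),-np.cos(a)]);y=np.array([np.cos(a),np.sin(a)])
for rr in (198,):
  for u in(m.min()-.5,m.max()+.5):
    t=at(c,(u,rr),p[2]-.158)-p[:2];print("slug top edge rel tcp, tool y,z",t@y,t@z)
E
```

```text
block corners [0.58601819 0.31573327] [np.float64(-2.432922809387314), np.float64(-93.03982237962961), np.float64(176.66160419995973), np.float64(87.38030829173512)]
block seg (array([0.58551837, 0.31530646]), (107.7259750366211, 106.47244262695312), np.float32(83.84528), array([245,  50]), array([384, 181]))
pocket floor+wall green, top edge (array([0.58556995, 0.31557529]), (41.02653884887695, 41.046730041503906), np.float32(176.63321), array([287,  90]), array([339, 144]))
screws [0.58625646 0.31522146]
[[16, 126, 196], [16, 126, 197], [16, 125, 188], [15, 142, 194], [12, 228, 226], [12, 232, 226], [12, 235, 226], [12, 235, 232], [13, 241, 237], [13, 241, 238], [13, 243, 238], [13, 241, 238], [13, 243, 238], [14, 245, 238], [13, 249, 238], [13, 246, 238], [13, 248, 238], [13, 245, 238], [17, 130, 192], [17, 127, 189]]
bright orange cols 284 339
[127, 133, 155, 173, 179, 179, 179, 179, 179, 180, 189, 212, 224, 226, 226, 226, 226, 226, 226, 226, 226, 226, 225, 226, 226, 227, 227, 226, 228, 233, 235, 235, 233, 232, 232, 232, 232, 232, 232, 232, 232, 226, 190, 144, 129]
slug top edge rel tcp, tool y,z -0.016025818920926502 -0.017692770910247388
slug top edge rel tcp, tool y,z 0.0212641098347496 -0.017657340500611702
```

>>> drive_tool:
  linear:
    - [-0.003,0.008,0]
    - [-0.008,0.02,0]
    - [-0.014,0.034,0]
    - [-0.02,0.048,-0.01]
    - [-0.025,0.058,-0.03]
    - [-0.0276,0.0639,-0.05]
    - [-0.0276,0.0639,-0.07]
    - [-0.0276,0.0639,-0.09]
    - [-0.0276,0.0639,-0.105]
    - [-0.0276,0.0639,-0.115]
    - [-0.0276,0.0639,-0.118]
    - [-0.0276,0.0639,-0.118]
    - [-0.0276,0.0639,-0.118]
    - [-0.0276,0.0639,-0.118]
  twist: [1,2.2,3.4,4.6,5.8,7,8.2,9.4,10.6,11.6,12.2,12.2,12.2,12.2]
  gripper: [-1,-1,-1,-1,-1,-1,-1,-1,-1,-1,-1,-1,-1,-1]

```text
t: 17.15
eef_pos: [0.5849, 0.3141, 0.2461]
eef_rot: [0.707, 0.018, 0.707, -0.018]
ft_force: [-0.3, -1.0, -2.5]
grip_width: 0.157
```

```bash
python3 - <<'E'
from h import *
c=snap("wrist","w5.png");s=monitor.state();print(s["t"],s["eef_pos"],s["eef_rot"],s["qpos"],s["ft_force"]);np.savez("w5.npz",**c)
c2=snap("scene","s5.png");np.savez("s5.npz",**c2)
im1=cv2.imread("pics/raw_w5.png");im2=cv2.imread("pics/raw_s5.png");u=proj(c2,[.585,.313,.04]).astype(int);x,y=u[0]-60,u[1]-75;a=im2[y:y+150,x:x+120]
cv2.imwrite("pics/c5.png",np.hstack([cv2.resize(im1[0:360,160:460],(500,600),interpolation=cv2.INTER_CUBIC),cv2.copyMakeBorder(cv2.resize(a,(300,375),interpolation=cv2.INTER_CUBIC),0,225,0,0,0)]));print(x,y)
E
```

```text
17.2 [0.5849339  0.31417156 0.24611744] [ 0.7073215   0.01790467  0.70644766 -0.01753352] [ 3.91969946e-01  4.30960470e-01  5.47867933e-01  1.68636129e+00
 -2.06655007e-05  4.42092362e-01] [ 0.73398196  0.25495237 -3.93532051]
365 151
```

View pics/c5.png

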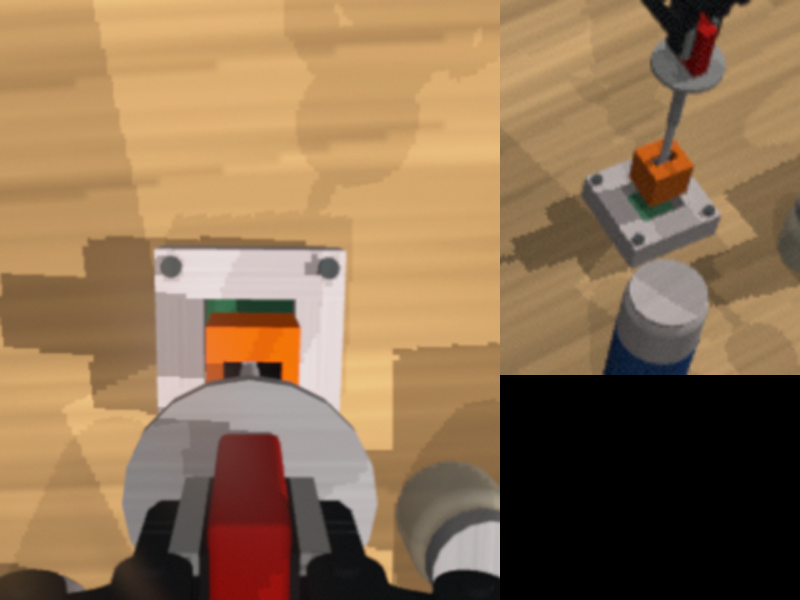

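```bash
python3 - <<'E'
from h import *
from scipy.spatial.transform import Rotation as Ro
c=dict(np.load("w5.npz"));T=lambda x,y:(x*.6+160,y*.6)
P=lambda n,x,y,z:print(n,at(c,T(x,y),z))
P("block L",154,248,.03);P("block R",345,248,.03);P("block L low",157,410,.03);P("block R low",340,410,.03)
P("pocket L",204,299,.03);P("pocket R",295,299,.03)
P("slug top L",206,327,.088);P("slug top R",299.5,327,.088);P("slug bot L",208,313,.048);P("slug bot R",298,313,.048)
R=Ro.from_quat([.7073215,.01790467,.70644766,-.01753352],scalar_first=True).as_matrix();print(np.degrees(np.arctan2(R[1,1],R[0,1])))
E
```

```text
block L [0.53794324 0.27362778]
block R [0.54250689 0.36301134]
block L low [0.61683098 0.26848286]
block R low [0.62147232 0.35914139]
pocket L [0.56309042 0.29546206]
pocket R [0.56530167 0.33873477]
slug top L [0.56688522 0.29949341]
slug top R [0.56878842 0.33676304]
slug bot L [0.567226   0.29808606]
slug bot R [0.56930506 0.33882281]
87.12821594957795
```

>>> drive_tool:
  linear:
    - [-0.0013,-0.0013,0]
    - [-0.0013,-0.0013,-0.006]
    - [-0.0013,-0.0013,-0.012]
    - [-0.0013,-0.0013,-0.016]
    - [-0.0013,-0.0013,-0.019]
    - [-0.0013,-0.0013,-0.022]
    - [-0.0013,-0.0013,-0.025]
    - [-0.0013,-0.0013,-0.025]
  twist: [0,0,0,0,0,0,0,0]
  gripper: [-1,-1,-1,-1,-1,-1,-1,-1]

```text
t: 18.05
eef_pos: [0.5831, 0.3128, 0.2196]
eef_rot: [0.707, 0.017, 0.707, -0.018]
ft_force: [-0.2, -0.7, -3.6]
grip_width: 0.151
```

>>> drive_tool:
  linear:
    - [0,0,-0.002]
    - [0,0,-0.004]
    - [0,0,-0.006]
    - [0,0,-0.008]
    - [0,0,-0.01]
    - [0,0,-0.01]
  twist: [0,0,0,0,0,0]
  gripper: [-1,-1,-1,-1,-1,-1]

```text
t: 18.65
eef_pos: [0.5831, 0.3128, 0.2098]
eef_rot: [0.707, 0.017, 0.707, -0.018]
ft_force: [-0.3, -0.8, -4.0]
grip_width: 0.159
```

>>> drive_tool:
  linear:
    - [0,0,-0.001]
    - [0,0,-0.002]
    - [0,0,-0.003]
    - [0,0,-0.004]
    - [0,0,-0.004]
  twist: [0,0,0,0,0]
  gripper: [-1,-1,-1,-1,-1]

```text
t: 19.15
eef_pos: [0.5835, 0.3129, 0.2066]
eef_rot: [0.707, 0.018, 0.707, -0.017]
ft_force: [-0.7, 0.5, -3.0]
grip_width: 0.159
```

>>> drive_tool:
  linear:
    - [0,0,-0.001]
    - [0,0,-0.002]
    - [0,0,-0.003]
    - [0,0,-0.003]
  twist: [0,0,0,0]
  gripper: [-1,-1,-1,-1]

```text
t: 19.55
eef_pos: [0.5836, 0.3129, 0.2044]
eef_rot: [0.707, 0.018, 0.706, -0.017]
ft_force: [-0.6, -0.3, 4.4]
grip_width: 0.155
```

>>> drive_tool:
  linear:
    - [0,0,-0.001]
    - [0,0,-0.002]
    - [0,0,-0.003]
    - [0,0,-0.0035]
    - [0,0,-0.0035]
  twist: [0,0,0,0,0]
  gripper: [-1,-1,-1,-1,-1]

```text
t: 20.05
eef_pos: [0.5836, 0.3129, 0.2003]
eef_rot: [0.707, 0.018, 0.707, -0.017]
ft_force: [-1.0, -1.0, 5.6]
grip_width: 0.156
```

```bash
python3 - <<'E'
from h import *
s=monitor.state();print(s["t"],s["eef_pos"],s["ft_force"],s["wrist_torque"],s["qpos"])
E
```

```text
20.05 [0.58362917 0.31294698 0.20028838] [-0.99366924 -1.04665456  5.62604661] [-0.26022228  0.30297324  0.00146263] [ 3.91039435e-01  4.10652761e-01  4.29656282e-01  1.58868351e+00
 -8.83449941e-05  4.40394441e-01]
```

>>> drive_tool:
  linear:
    - [0,0.0003,0.0005]
    - [0,0.0005,0.0005]
    - [0,0.0005,0.0005]
    - [0,0.0005,0.0005]
    - [0,0.0005,0.0005]
    - [0.0003,0.0005,0.0005]
    - [0.0005,0.0005,0.0005]
    - [0.0005,0.0005,0.0005]
    - [0.0005,0.0005,0.0005]
    - [0.0005,0.0005,0.0005]
    - [0.0005,0.0005,0.0005]
    - [0.0005,0.0005,0.0005]
    - [0.0005,0.0005,0.0005]
    - [0.0005,0.0005,0.0005]
    - [0.0005,0.0005,0.0005]
    - [0.0005,0.0005,0.0005]
    - [0.0005,0.0005,0.0005]
    - [0.0005,0.0005,0.0005]
  twist: [-1,-2.2,-3.4,-4.6,-5.8,-7,-8.2,-9.4,-10.6,-11.8,-13,-14.2,-15.4,-16.6,-17.8,-18,-18,-18]
  gripper: [-1,-1,-1,-1,-1,-1,-1,-1,-1,-1,-1,-1,-1,-1,-1,-1,-1,-1]

```text
t: 21.85
eef_pos: [0.5847, 0.3138, 0.2009]
eef_rot: [0.488, 0.513, 0.488, -0.511]
ft_force: [1.8, 1.4, 4.1]
grip_width: 0.155
```

```bash
python3 - <<'E'
from h import *
s=monitor.state();print(s["t"],s["eef_pos"],s["eef_rot"],s["ft_force"],s["wrist_torque"],s["qpos"])
c=snap("wrist","w6.png",(160,0,460,360),1.66);np.savez("w6.npz",**c)
E
```

```text
21.85 [0.58471279 0.31381302 0.20087184] [ 0.48810577  0.51274716  0.48763267 -0.51093785] [1.80456539 1.3726098  4.06750779] [ 0.34956353 -0.6048938  -0.00323589] [3.91450487e-01 4.12890488e-01 4.33741721e-01 1.58902001e+00
 3.01438593e-04 2.01019842e+00]
```

View pics/w6.png

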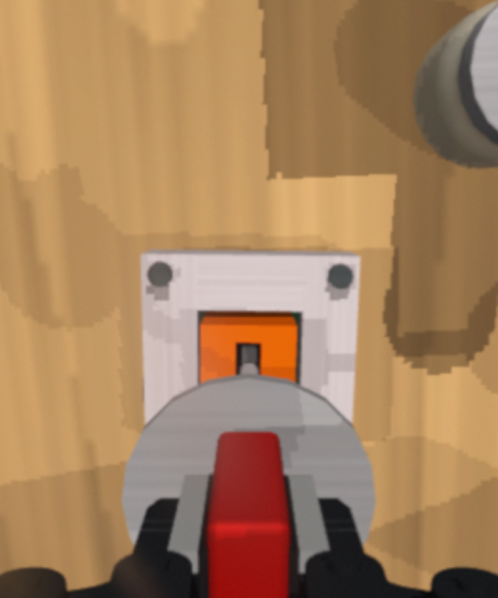

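>>> drive_tool:
  linear:
    - [0.0005,0.0004,0]
    - [0.0005,0.0004,0.0015]
    - [0.0005,0.0004,0.003]
    - [0.0005,0.0004,0.0045]
    - [0.0005,0.0004,0.006]
    - [0.0005,0.0004,0.007]
    - [0.0005,0.0004,0.007]
  twist: [0,0,0,0,0,0,0]
  gripper: [-1,-1,-1,-1,-1,-1,-1]

```text
t: 22.6
eef_pos: [0.5841, 0.3136, 0.2066]
eef_rot: [-0.487, -0.512, -0.488, 0.513]
ft_force: [1.7, 1.3, 0.3]
grip_width: 0.153
```

>>> drive_tool:
  linear:
    - [0,0,0.001]
    - [0,0,0.002]
    - [0,0,0.003]
    - [0,0,0.004]
    - [0,0,0.004]
  twist: [0,0,0,0,0]
  gripper: [-1,-1,-1,-1,-1]

```text
t: 23.1
eef_pos: [0.5836, 0.3135, 0.2108]
eef_rot: [-0.487, -0.511, -0.488, 0.513]
ft_force: [0.2, 0.5, -1.8]
grip_width: 0.156
```

```bash
python3 - <<'E'
from h import *
s=monitor.state();print(s["t"],s["eef_pos"],s["ft_force"],s["wrist_torque"])
E
```

```text
23.1 [0.58362183 0.31351856 0.21076094] [ 0.17437523  0.48952687 -1.78805654] [0.05354044 0.06483848 0.02854282]
```

>>> drive_tool:
  linear:
    - [0,0,0.001]
    - [0,0,0.002]
    - [0,0,0.003]
    - [0,0,0.004]
    - [0,0,0.006]
    - [0,0,0.008]
    - [0,0,0.01]
    - [0,0,0.01]
  twist: [0,0,0,0,0,0,0,0]
  gripper: [-1,-1,-1,-1,-1,-1,-1,-1]

```text
t: 23.9
eef_pos: [0.5845, 0.3138, 0.2219]
eef_rot: [0.488, 0.512, 0.487, -0.512]
ft_force: [-0.4, -0.1, -2.6]
grip_width: 0.152
```

```bash
python3 - <<'E'
from h import *
s=monitor.state();print(s["t"],s["eef_pos"],s["ft_force"],s["wrist_torque"])
E
```

```text
23.9 [0.58454753 0.3138227  0.22193091] [-0.38755823 -0.14175236 -2.58088986] [0.07590905 0.00206699 0.01839454]
```

>>> drive_tool:
  linear:
    - [0,0,0.004]
    - [0,0,0.008]
    - [0,0,0.01]
    - [0,0,0.01]
    - [0,0,0.01]
  twist: [0,0,0,0,0]
  gripper: [-1,-1,-1,-1,-1]

```text
t: 24.4
eef_pos: [0.5844, 0.3138, 0.2315]
eef_rot: [0.488, 0.512, 0.487, -0.512]
ft_force: [-0.5, -0.4, -2.3]
grip_width: 0.157
```

```bash
python3 - <<'E'
from h import *
for i in range(6):
    c2=viewer.calibration("scene");im2=viewer.capture("scene")[:,:,::-1];s=monitor.state();print(s["eef_pos"],s["ft_force"].round(2))
u=proj(c2,[.585,.313,.04]).astype(int);x,y=u[0]-50,u[1]-75
cv2.imwrite("pics/c7.png",cv2.resize(im2[y:y+120,x:x+100],(500,600),interpolation=cv2.INTER_CUBIC))
E
```

```text
[0.58430643 0.31375027 0.23121202] [-0.2  -0.27 -1.9 ]
[0.58428763 0.31371841 0.23112337] [ 0.45 -0.09 -1.27]
[0.58426587 0.31370538 0.23105467] [ 0.4  -0.1  -0.82]
[0.58423625 0.31372086 0.23105995] [-0.36 -0.05 -1.01]
[0.58426072 0.31372128 0.23107951] [-0.02 -0.4  -1.55]
[0.58425147 0.31373971 0.23109678] [-0.15 -0.94 -1.83]
```

View pics/c7.png

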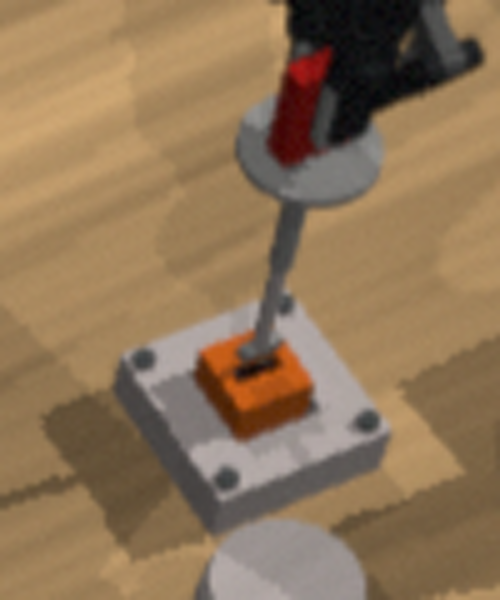

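```bash
python3 - <<'E'
from h import *
c=dict(np.load("w1.npz"))
print([at(c,p,.006) for p in((263,183),(360,177),(307,130))],(at(c,(263,183),.006)+at(c,(360,177),.006))/2)
# sleeve rim outer corners seen in w1 beside the collar: left, right, bottom tip
print([at(c,p,.154) for p in((265,202),(357,199),(314,247))])
E
```

```text
[array([ 0.49818631, -0.23747813]), array([ 0.58437417, -0.30225723]), array([ 0.57272487, -0.22561297])] [ 0.54128024 -0.26986768]
[array([ 0.51514479, -0.24437705]), array([ 0.57085915, -0.28882319]), array([ 0.52051744, -0.2967225 ])]
```

>>> drive_tool:
  linear:
    - [0,0,0.02]
    - [0,0,0.06]
    - [0,0,0.1]
    - [0,0,0.14]
    - [0,0,0.16]
    - [0,-0.02,0.16]
    - [0,-0.06,0.16]
    - [-0.004,-0.1,0.16]
    - [-0.008,-0.145,0.16]
    - [-0.012,-0.19,0.16]
    - [-0.016,-0.235,0.16]
    - [-0.02,-0.28,0.16]
    - [-0.024,-0.325,0.16]
    - [-0.028,-0.37,0.16]
    - [-0.032,-0.415,0.16]
    - [-0.036,-0.46,0.16]
    - [-0.04,-0.5,0.16]
    - [-0.0418,-0.54,0.16]
    - [-0.0418,-0.57,0.16]
    - [-0.0418,-0.582,0.16]
  twist: [0,0,0,0,0,0,-0.6,-1.2,-1.8,-2.4,-3,-3.6,-4.2,-4.8,-5.4,-6,-6.6,-7.2,-7.8,-7.8]
  gripper: [-1,-1,-1,-1,-1,-1,-1,-1,-1,-1,-1,-1,-1,-1,-1,-1,-1,-1,-1,-1]

```text
t: 26.7
eef_pos: [0.542, -0.2714, 0.3904]
eef_rot: [-0.287, -0.646, -0.287, 0.647]
ft_force: [0.2, 0.1, -1.8]
grip_width: 0.154
```

>>> drive_tool:
  linear:
    - [0,0,0]
    - [0,0,0]
    - [0,0,0]
    - [0,0,0]
    - [0,0,0]
  twist: [0,0,0,0,0]
  gripper: [-1,-1,-1,-1,-1]

```text
t: 27.2
eef_pos: [0.5428, -0.267, 0.3918]
eef_rot: [0.289, 0.645, 0.289, -0.645]
ft_force: [-1.4, 0.1, -1.3]
grip_width: 0.154
```

>>> drive_tool:
  linear:
    - [0,-0.001,-0.02]
    - [0,-0.001,-0.045]
    - [0,-0.001,-0.06]
    - [0,-0.001,-0.07]
    - [0,-0.001,-0.08]
    - [0,-0.001,-0.1]
    - [0,-0.001,-0.12]
    - [0,-0.001,-0.14]
    - [0,-0.001,-0.16]
    - [0,-0.001,-0.175]
    - [0,-0.001,-0.182]
    - [0,-0.001,-0.182]
  twist: [0,0,0,0,0,0,0,0,0,0,0,0]
  gripper: [-1,-1,-1,-1,-1,-1,-1,-1,-1,-1,-1,-1]

```text
t: 28.4
eef_pos: [0.542, -0.2684, 0.208]
eef_rot: [-0.288, -0.645, -0.29, 0.646]
ft_force: [-0.0, 1.1, -2.0]
grip_width: 0.158
```

>>> drive_tool:
  linear:
    - [0,0,-0.004]
    - [0,0,-0.008]
    - [0,0,-0.012]
    - [0,0,-0.016]
    - [0,0,-0.018]
    - [0,0,-0.018]
  twist: [0,0,0,0,0,0]
  gripper: [-1,-1,-1,-1,-1,-1]

```text
t: 29.0
eef_pos: [0.5423, -0.2691, 0.1908]
eef_rot: [-0.288, -0.645, -0.289, 0.646]
ft_force: [0.4, -0.1, -1.9]
grip_width: 0.158
```

>>> drive_tool:
  linear:
    - [0,0,-0.001]
    - [0,0,-0.002]
    - [0,0,-0.002]
    - [0,0,-0.002]
  twist: [0,0,0,0]
  gripper: [-1,-1,-1,-1]

```text
t: 29.4
eef_pos: [0.5426, -0.2693, 0.1894]
eef_rot: [0.289, 0.646, 0.289, -0.646]
ft_force: [0.2, 0.2, -2.3]
grip_width: 0.155
```

>>> drive_tool:
  linear:
    - [0,0,-0.0005]
    - [0,0,-0.001]
    - [0,0,-0.0015]
    - [0,0,-0.0015]
    - [0,0,-0.0015]
  twist: [0,0,0,0,0]
  gripper: [-1,-1,-1,-1,-1]

```text
t: 29.9
eef_pos: [0.5427, -0.2693, 0.189]
eef_rot: [0.289, 0.646, 0.288, -0.645]
ft_force: [-1.5, 1.1, 5.3]
grip_width: 0.16
```

>>> drive_tool:
  linear:
    - [0,0,0.001]
    - [0,0,0.001]
    - [0,0,0.001]
    - [0,0,0.001]
    - [0,0,0.001]
    - [0,0,0.001]
    - [0,0,0.001]
    - [0,0,0.001]
    - [0,0,0.001]
    - [0,0,0.001]
    - [0,0,0.001]
    - [0,0,0.03]
    - [0,0,0.06]
    - [0,0,0.1]
    - [0,0,0.14]
    - [0,0,0.17]
    - [0,0,0.17]
    - [0,0,0.17]
  twist: [0,0,0,0,0,0,0,0,0,0,0,0,0,0,0,0,0,0]
  gripper: [-1,-1,1,1,1,1,1,1,1,1,1,1,1,1,1,1,1,1]

```text
t: 31.7
eef_pos: [0.543, -0.2696, 0.3588]
eef_rot: [0.289, 0.646, 0.288, -0.645]
ft_force: [0.2, -0.0, -0.6]
grip_width: 1.0
```

```bash
python3 - <<'E'
from h import *
c=snap("wrist","w8.png");np.savez("w8.npz",**c);c2=snap("scene","s8.png")
im1=cv2.imread("pics/raw_w8.png");im2=cv2.imread("pics/raw_s8.png")
cv2.imwrite("pics/c8.png",np.hstack([cv2.resize(im1[100:300,200:400],(300,300)),cv2.resize(im2[180:380,100:480],(499,300)) if 0 else cv2.resize(im2[160:360,120:453],(500,300),interpolation=cv2.INTER_CUBIC)]))
print(rect(im1,c,(0,180,150),(8,255,255),(270,160,360,270),.209)); print(monitor.state()["t"],monitor.state()["ft_force"])
E
```

```text
(array([ 0.54160223, -0.26888351]), (34.54137420654297, 11.355222702026367), np.float32(48.10126), array([299, 202]), array([316, 253]))
31.8 [ 0.65387296 -0.02671486  0.04783451]
```

View pics/c8.png

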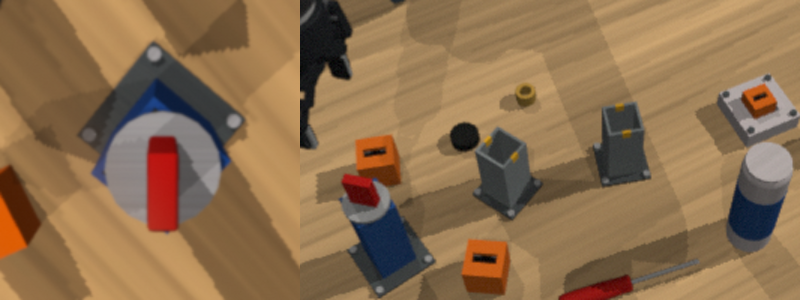

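The picker hangs upright in its stand, the slug sits in the pocket, and the post is empty. I'm handing it in.

```bash
python3 -c "
from bench import bot
print(bot.job_done())"
```

```text
the job is handed in; nothing more can be done
None
```

The slug is out of the post and seated in the aluminium block's pocket. The picker is unlatched and hanging in its blue stand. The job was handed in at about 32 s; the hand-in reports no verdict.

**What I did:** I pinched the picker by its handle and let the cross-bar in through the slug's slot. I pressed it against the spring and turned it a quarter turn to latch. I then drew the slug up, lowered it into the pocket, pressed, turned back and lifted free. Last, I hung the picker up at its original angle and moved the open gripper clear.

**What the checks showed:**
- **Forces:** the pressing force read about 7 N at most, against the 20 N limit. Setting the collar on the stand's rim read about 7 N too.
- **Latch:** the wrist carried about 2 N more after latching, which is the slug's weight. That load was gone after unlatching, and the slug stayed in the pocket.
- **Final pictures:** the slug looks upright in the pocket, the post is empty, and the things in view are where they were. The last picture did not cover the whole bench. The handle is back within about 1.5 mm of where it started.

**What disagreed:** the top camera put things up to 6 mm off from the wrist camera, so I used the wrist camera. Sideways forces of 2 to 3 N came up while turning, and I relieved them with small shifts.

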